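# Index the inlay plate three teeth on and lock it

## Task

Turn the marble plate on the indexing table three teeth further for the next flowers: pull the locking plunger right up, work the ratchet lever through exactly three full strokes (each to its far stop and then all the way back to rest), and push the plunger fully home again so that the table is locked. Leave the other things on the bench where they are.

Things in the scene. Friction and masses are not known exactly. Their poses are not given: they have to be found in the camera images.
- indexer: Indexing table bolted to a grey base plate, 220 x 270 mm. Origin: on the work surface, on the vertical axis of turntable and lever; z up. On the turntable is glued an octagonal marble plate with blue flowers (150 mm across, top at 63 mm); 12 steel teeth on its rim (30 deg apart, radius 110 mm, tops at 56 mm). In this frame the lever handle is on the -y side, the plunger on the +y axis.
- turntable (a joint): turn of the turntable, rad, about 0 at the start, growing counter-clockwise seen from above; one tooth pitch = 0.5236. Friction (0.35 N m) keeps it where it stands; the plunger, when down, locks it. The lever's pawl drives it.
- lever (a joint): ratchet lever turning about the table's axis: 0 = rest stop, 0.66 rad = far stop, counter-clockwise from above. No spring, stays where left; 2 N at the handle alone, 5 N driving. The first 0.14 rad are idle, then its pawl pushes a tooth; at the stop the table has gone one pitch. Going back, the pawl rides over the next tooth and drops in behind it below 0.11 rad; the table stays.
- lever_grip (a point): point on the lever's handle, an upright dark wooden round bar, 22 mm diameter, 160 mm from the table's axis, from 26 to 125 mm above the work surface; this point is at 100 mm height. A dark steel arm under the turntable carries it. In the indexer's frame it lies in direction -109 degrees (from +x) at lever 0 and -71 degrees at lever 0.66.
- plunger (a joint): vertical locking plunger, m: 0 = fully down between two teeth (locked), 0.035 = fully up, clear of the teeth from 0.027 on. Stays where left (friction 5 N). Its round nose enters when the turntable is within a few degrees of a gap, and centres it.
- plunger_grip (a point): centre of the plunger's black round knob (32 mm diameter, 26 mm tall), 102 mm from the table's axis; at 124 mm height when down (knob from 111 to 137 mm), at 159 mm when up. Moves with the plunger. Under the knob is a grey bracket, 44 mm wide, top at 95 mm, running radially out to its post (outer face 157 mm from the axis).
- mallet: bystander, to be left alone: hammer, 200 mm; origin at the centre of its underside or, for tools, on its length
- chisel: bystander, to be left alone: wood-handled chisel, 175 mm long; origin at the centre of its underside or, for tools, on its length
- glue_jar: bystander, to be left alone: jar with steel lid, 66 mm across, 85 mm tall; origin at the centre of its underside or, for tools, on its length
- chip_bowl: bystander, to be left alone: white bowl, 110 mm across, 45 mm tall; origin at the centre of its underside or, for tools, on its length
- marble_tile: bystander, to be left alone: octagonal white marble tile, 100 mm across, 14 mm thick; origin at the centre of its underside or, for tools, on its length
- dust_brush: bystander, to be left alone: brush, 160 mm; origin at the centre of its underside or, for tools, on its length
- water_bottle: bystander, to be left alone: clear bottle, 70 mm across, 200 mm tall; origin at the centre of its underside or, for tools, on its length

How it is judged (in metres and radians):
On the way, in this order (a step that is already met when the one before it is completed fails the run):
1. the locking plunger is pulled up clear of the teeth (value of joint plunger above 0.029 m), for 0.2 s.
2. first stroke: the lever has gone to the end of its stroke and carried the turntable on to 1 tooth pitch(es) (value of joint lever above 0.61 rad and value of joint turntable between 0.4636 and 0.6236 rad), for 0.05 s.
3. after the first stroke the lever is brought back to its rest end (value of joint lever below 0.1 rad and value of joint turntable between 0.4636 and 0.6236 rad and value of joint plunger above 0.02 m), for 0.05 s.
4. second stroke: the lever has gone to the end of its stroke and carried the turntable on to 2 tooth pitch(es) (value of joint lever above 0.61 rad and value of joint turntable between 0.9872 and 1.1472 rad), for 0.05 s.
5. after the second stroke the lever is brought back to its rest end (value of joint lever below 0.1 rad and value of joint turntable between 0.9872 and 1.1472 rad and value of joint plunger above 0.02 m), for 0.05 s.
6. third stroke: the lever has gone to the end of its stroke and carried the turntable on to 3 tooth pitch(es) (value of joint lever above 0.61 rad and value of joint turntable between 1.5108 and 1.6708 rad), for 0.05 s.
7. after the third stroke the lever is brought back to its rest end (value of joint lever below 0.1 rad and value of joint turntable between 1.5108 and 1.6708 rad and value of joint plunger above 0.02 m), for 0.05 s.
8. the plunger is pushed fully home with the turntable three teeth on (value of joint plunger below 0.004 m and value of joint lever between -0.05 and 0.12 rad and value of joint turntable between 1.5208 and 1.6208 rad and velocity of joint turntable below 0.05 rad/s), for 0.2 s.
At the end, for the whole second after the job is handed in: The plunger is down to within 4 mm of fully home, the turntable stands three tooth pitches (1.571 rad) from its start, within 0.05 rad and at rest, and the lever is back within 0.12 rad of its rest end (all of step 8); the robot touches nothing.
It fails at once if the turntable is driven past the third tooth (value of joint turntable above 1.7708 rad).
It fails at once if the turntable is turned backwards (value of joint turntable below -0.1 rad).
It fails at once if one of the bystanders is moved by more than 25 mm (distance of any of mallet, chisel, glue_jar, chip_bowl, marble_tile, dust_brush, water_bottle from where it was at the start of the episode above 0.025 m).
It also fails if it takes over 67 s, if anything falls off the work surface, if the arm or the gripper's body presses on something with over 40 N, if the wrist force passes 120 N, or if a joint passes its speed limit or range.

## Robot

A 7-joint arm with a two-finger parallel gripper is mounted at the origin on the work surface. World frame = base frame: x ahead of the robot, y to its left, z up, the work surface at z = 0. Lengths are in mm, angles in rad, forces in N, time in s.
With the tool pointing down it reaches from about 400 to 875 mm from the base axis. Payload 4.4 kg.
Tool frame: the origin (TCP) lies at the very end of the fingers, on their centre line; the grasp point (between the pads) lies 19 mm behind it; z points along the fingers, y is the line along which they close (so a half turn about z gives the same grasp; the last joint's range is limited). The gripper opens to 85 mm and grips with 20 to 120 N. Pads are 22 mm wide; open, the fingers measure 114 mm over their backs; the gripper's body (76 mm by 85 mm) begins 54 mm behind the grasp point. The pads swing forward as they close: fully open they stand 13 mm farther back than shut.
Start: joints at [-1.333, 0.628, 0.038, 1.517, -0.027, 0.996, -0.02], TCP at [194.422, 620.256, 231.313] pointing down, gripper open.
Joint ranges: [-3.06, 3.06], [-0.37, 2.12], [-1.25, 1.32], [0.18, 2.47], [-1.1, 4.24], [0.23, 1.98], [-2.94, 2.94]. Speed limits (rad/s): [2.57, 2.57, 3.14, 3.14, 3.14, 3.14, 3.14].

## Interface

Orientations are given as [roll, pitch, yaw] about the fixed x, y, z axes, in that order (R = Rz(yaw) Ry(pitch) Rx(roll)).
In Python, from cell import read_state, get_image, camera_info, finish_job gives the robot as it stands.
- The arm moves only by the tool play_rows, never from a script. Its argument "deltas" is one flat list of numbers, 7 for each row, row after row: the shift along the tool's x, y, z in mm, then the turn, a rotation vector about the tool's x, y, z in rad, then the opening, from 0 (shut) to 1 (fully open). In form: [dx, dy, dz, ax, ay, az, grip, dx, dy, dz, ax, ay, az, grip, ...]. A call has 1 to 10 rows; each row is the pose to reach, as a shift and turn from the pose commanded when the call began, along the tool's axes at that moment; what a row does not reach only later rows make up. A row lasts 1/8 s, in which the tool goes at most 62.5 mm and 10.7 degrees, less where a joint would pass 70% of its speed; a pose out of reach is approached as far as the arm can. A call with a gripper value outside its range is refused whole. The fingers move at their own pace and stop on an object; the grip force is fixed at half the most. Time passes only in rows, so rows that repeat a pose let the fingers close. It gives the time, the measured TCP pose, the force, the opening and the grip force at its end, in the units of the state.
- read_state(): the state, without advancing time (a new reading comes with each control period).
- get_image(name): name is "side" or "top" or "wrist"; returns the picture (420x560x3 uint8, red, green, blue); there is no depth.
- camera_info(name): a dict with "fx", "fy", "cx", "cy" (pixels), "T" (4x4, takes a point from camera to world coordinates). Camera axes: x right, y down, z forward; pixel columns grow to the right and rows downward; lengths in mm; the calibration is good to about 2 mm. A picture is of the moment at which its call begins: read the wrist's pose just before it. camera_info takes no time and is no camera call; for the wrist camera it gives the pose at the moment of the call.
- finish_job(): hands the job in; it is judged then, once.
The state is a dict: "clock": time; "qpos": joint angles; "qd": joint speeds; "tau": joint torques, N m; "eef_pos": TCP position; "tool_rot": TCP orientation; "force": force on the tool from outside, world axes, zero at the start; "torque": the same for the moment, N m; "width": finger opening in mm; "gripper_force": force on a finger pad.
Only numpy, scipy, OpenCV 4.12 (cv2) and the standard library are available. Lean on these libraries where they do the work, as an engineer would, in place of code of your own. Each camera call takes 0.05 s, during which the arm holds its last target. There are 200 camera calls.

## Working session

There is one attempt and no reset: what is moved stays moved. The work goes in short steps, Python scripts to look and compute and a tool call to move; the robot and the scene stay as the last step left them, time stands still between calls to the robot, and variables do not carry over. Pictures are saved under pics/ and viewed, at most 10 in all, crops included, and the job is handed in when it is done.

Besides the shell and the picture viewer there is one more tool, called by a JSON object that holds its "name" and its "arguments", one argument or row to a line. play_rows: Moves the arm, as the interface text tells. Its arguments: {"type":"object","properties":{"deltas":{"type":"array"}},"required":["deltas"]}

```bash
mkdir -p pics; python3 - <<'E'
from cell import *
import cv2
for n in("top","side"):
    im=get_image(n); cv2.imwrite(f"pics/{n}0.png",im[:,:,::-1]); c=camera_info(n); print(n,c)
s=read_state();print(s)
E
```

```text
top {'fx': 420.13934058209287, 'fy': 420.13934058209287, 'cx': 287.70202562424004, 'cy': 211.37853051794303, 'T': array([[ 5.40345987e-03, -9.96142029e-01,  8.75891641e-02,
         4.76096782e+02],
       [-9.99985392e-01, -5.37097281e-03,  6.06572619e-04,
         1.20805909e+02],
       [-1.33793460e-04, -8.75911622e-02, -9.96156499e-01,
         1.32915405e+03],
       [ 0.00000000e+00,  0.00000000e+00,  0.00000000e+00,
         1.00000000e+00]])}
side {'fx': 400.8698077614527, 'fy': 400.8698077614527, 'cx': 281.450429081805, 'cy': 207.90880624986548, 'T': array([[ 9.46935990e-01, -1.79202244e-01,  2.66831008e-01,
         2.25220565e+02],
       [-3.20711684e-01, -5.81944994e-01,  7.47317897e-01,
        -7.58765470e+02],
       [ 2.13599249e-02, -7.93238035e-01, -6.08536912e-01,
         8.40158192e+02],
       [ 0.00000000e+00,  0.00000000e+00,  0.00000000e+00,
         1.00000000e+00]])}
{'clock': 0.1, 'qpos': array([-1.33282056,  0.62925553,  0.03842896,  1.51825575, -0.02699073,
        0.99631507, -0.01998599]), 'qd': array([-0.00056609, -0.00334161,  0.00049239, -0.00415685, -0.00066394,
        0.00024222, -0.0013178 ]), 'tau': array([ 3.16828606e-03, -5.64534509e+01,  1.23075027e+00, -1.93973440e+01,
        1.13699469e-02,  5.44784241e-03, -1.93241442e-05]), 'eef_pos': array([194.22851647, 619.71656811, 230.48345512]), 'tool_rot': array([-3.13987649e+00,  1.57547843e-05,  2.83784901e+00]), 'force': array([-0.22171939, -0.89975151,  0.50694558]), 'torque': array([ 0.0100611 ,  0.06824919, -0.0114985 ]), 'gripper_force': 0.0, 'width': 85.6590963216684}
```

View pics/top0.png

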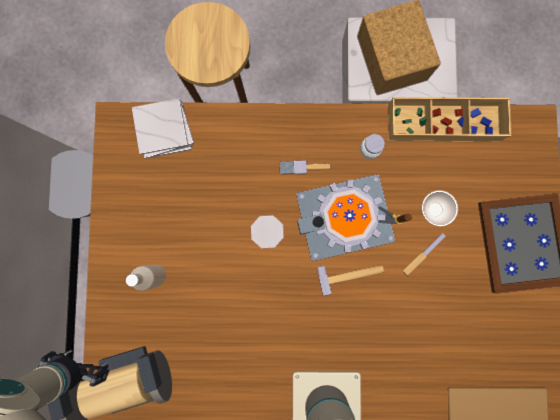

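View pics/side0.png

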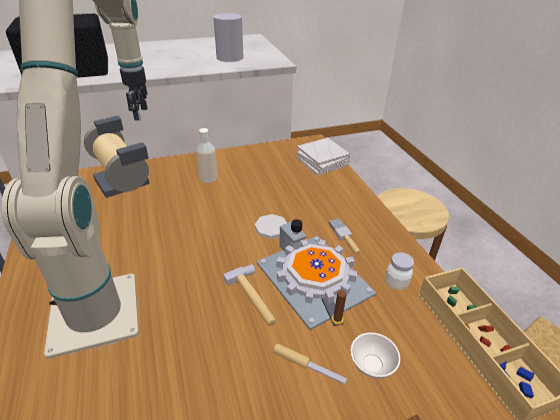

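The top view shows the table at about (349,215), the knob at (318,221) and the handle at about (405,217). In the side view the knob is at (297,226) and the handle top at (341,293). I'll enlarge both.

```bash
python3 - <<'E'
import cv2,numpy as np
a=cv2.imread("pics/top0.png")[165:270,290:430];b=cv2.imread("pics/side0.png")[205:335,250:390]
a=cv2.resize(a,None,fx=2.8,fy=2.8,interpolation=2);b=cv2.resize(b,None,fx=2.8,fy=2.8,interpolation=2)
o=np.zeros((b.shape[0],784,3),np.uint8);o[:a.shape[0],:392]=a;o[:,392:]=b;cv2.imwrite("pics/z.png",o)
E
```

```text
(no output)
```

View pics/z.png

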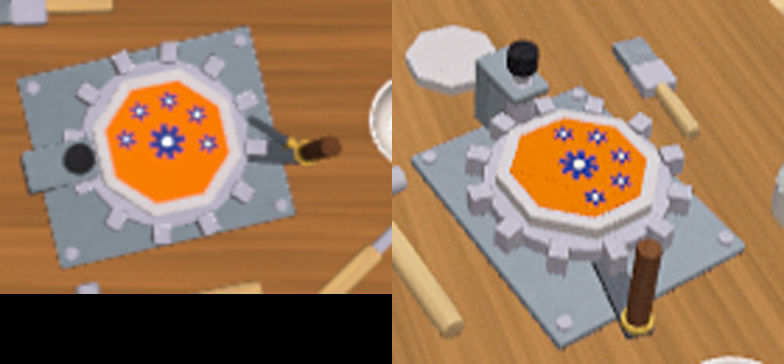

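```bash
cat > h.py <<'E'
from cell import *
import numpy as np
def ray(n,p,c=None):
    c=c or camera_info(n);d=c["T"][:3,:3]@[(p[0]-c["cx"])/c["fx"],(p[1]-c["cy"])/c["fy"],1];return c["T"][:3,3],d
def atz(n,p,z):
    o,d=ray(n,p);return (o+d*(z-o[2])/d[2]).round(1)
def tri(rs):
    A=0;b=0
    for o,d in rs:
        d=d/np.linalg.norm(d);P=np.eye(3)-np.outer(d,d);A=A+P;b=b+P@o
    return np.linalg.solve(A,b).round(1)
E
python3 - <<'E'
from h import *
P=dict(knob=((318.2,221.4),(296.4,225.7),126),handle=((408.6,217.1),(341.8,293.2),125),ctr=((349.3,215.7),(316.4,263.6),63))
R={}
for k,(a,b,z) in P.items(): 
    R[k]=atz("top",a,z);print(k,tri([ray("top",a),ray("side",b)]),R[k],atz("side",b,z))
c=R["ctr"]
for k in("knob","handle"):
    d=R[k]-c;print(k,np.hypot(*d[:2]),np.degrees(np.arctan2(d[1],d[0])))
for p in[(33,88),(240,40),(281,205),(71,254)]:print(atz("top",(p[0]/2.8+290,p[1]/2.8+165),12))
for n,p in dict(bowl=(439,209),mallet=(324,281),malletend=(382,268),chis=(407,272),chisend=(444,236),tile=(267,232),brushend=(328,167)).items():print(n,atz("top",p,20))
from scipy.spatial.transform import Rotation as Ro
s=read_state();print(Ro.from_euler("xyz",s["tool_rot"]).as_matrix().round(3))
E
```

```text
knob [553.8  33.6 122.1] [553.5  33.9 126. ] [552.   29.4 126. ]
handle [ 568.  -226.5  124.1] [ 567.3 -226.   125. ] [ 568.2 -227.3  125. ]
ctr [576.5 -65.2  61.8] [575.3 -64.7  63. ] [577.  -66.6  63. ]
knob 100.98118636657027 102.4672655421497
handle 161.49826624456375 -92.83937352872303
[639.5  77.4  12. ]
[ 695.5 -156.7   12. ]
[ 509.3 -200.1   12. ]
[453.6  34.6  12. ]
bowl [ 601.2 -351.8   20. ]
mallet [376.3   8.5  20. ]
malletend [ 417.1 -170.8   20. ]
chis [ 405.2 -247.9   20. ]
chisend [ 516.9 -365.2   20. ]
tile [526.4 185.7  20. ]
brushend [732.5  -4.9  20. ]
[[-0.954  0.299 -0.   ]
 [ 0.299  0.954 -0.002]
 [-0.    -0.002 -1.   ]]
```

```bash
cat >> h.py <<'E'
from scipy.spatial.transform import Rotation as Ro
def wd(*tg):
    """world targets (x,y,z,deg of tool y axis) -> dx,dy,dz,az in tool axes now"""
    s=read_state();R=Ro.from_euler("xyz",s["tool_rot"]).as_matrix();y0=np.degrees(np.arctan2(R[1,1],R[0,1]))
    print("t",round(s["clock"],2),"pos",s["eef_pos"].round(1),"ydir",y0.round(1),"F",s["force"].round(1),"w",round(s["width"],1))
    for t in tg: print(t,(R.T@(np.array(t[:3])-s["eef_pos"])).round(1),"az",round(-np.radians(t[3]-y0),3))
E
python3 -c "
from h import *
wd((194,620,330,72.6),(554,33.5,330,12.5),(554,33.5,260,12.5))"
```

```text
t 0.1 pos [194.2 619.7 230.5] ydir 72.6 F [-0.2 -0.9  0.5] w 85.7
(194, 620, 330, 72.6) [  0.3   0.  -99.5] az -0.0
(554, 33.5, 330, 12.5) [-518.6 -451.9  -98.7] az 1.049
(554, 33.5, 260, 12.5) [-518.6 -451.8  -28.7] az 1.049
```

{"name": "play_rows", "arguments": {
  "deltas": [0,0,-60,0,0,0,1,0,0,-100,0,0,0,1,-50,-44,-100,0,0,0.1,1,-100,-87,-100,0,0,0.2,1,-150,-131,-100,0,0,0.3,1,-196,-171,-100,0,0,0.4,1,-242,-211,-100,0,0,0.5,1,-288,-251,-100,0,0,0.6,1,-334,-291,-100,0,0,0.7,1,-380,-331,-100,0,0,0.8,1]
}}

```text
clock: 1.35
eef_pos: [456.5, 192.3, 331.3]
tool_rot: [3.142, -0.0, 2.035]
force: [1.3, 0.3, -0.4]
width: 85.3
gripper_force: 0.0
```

```bash
python3 -c "
from h import *
wd((554,33.5,330,12.5),(554,33.5,260,12.5))"
```

```text
t 1.35 pos [456.5 192.3 331.3] ydir 26.6 F [ 1.3  0.3 -0.4] w 85.3
(554, 33.5, 330, 12.5) [-185.7   16.1    1.2] az 0.246
(554, 33.5, 260, 12.5) [-185.7   16.1   71.2] az 0.246
```

{"name": "play_rows", "arguments": {
  "deltas": [-50,4,10,0,0,0.08,1,-100,8,30,0,0,0.16,1,-145,12,50,0,0,0.24,1,-186,16,70,0,0,0.246,1,-186,16,70,0,0,0.246,1]
}}

```text
clock: 1.98
eef_pos: [553.9, 31.2, 259.5]
tool_rot: [-3.138, 0.002, 1.786]
force: [0.3, 0.5, 0.1]
width: 85.1
gripper_force: 0.0
```

```bash
python3 -c "
from h import *
import cv2,pickle
wd((554,33.5,190,12.5));c=camera_info('wrist');im=get_image('wrist');cv2.imwrite('pics/w1.png',im[:,:,::-1]);pickle.dump(c,open('w1.pkl','wb'))
def proj(p):
    q=np.linalg.inv(c['T'])@[*p,1];return (q[:2]/q[2]*c['fx']+[c['cx'],c['cy']]).round(1)
print(proj((553.8,33.6,137)),proj((567.5,-226,125)),proj((575.5,-65,63)),c['T'].round(2))"
```

```text
t 1.98 pos [553.9  31.2 259.5] ydir 12.3 F [0.3 0.5 0.1] w 85.1
(554, 33.5, 190, 12.5) [ 2.4  0.9 69.5] az -0.003
[282.2 201.3] [246.9 405.4] [282.2 263.9] [[ 9.8000e-01  2.0000e-01  6.0000e-02  5.3814e+02]
 [ 2.1000e-01 -9.3000e-01 -2.9000e-01  1.0477e+02]
 [-0.0000e+00  2.9000e-01 -9.6000e-01  4.0211e+02]
 [ 0.0000e+00  0.0000e+00  0.0000e+00  1.0000e+00]]
```

View pics/w1.png

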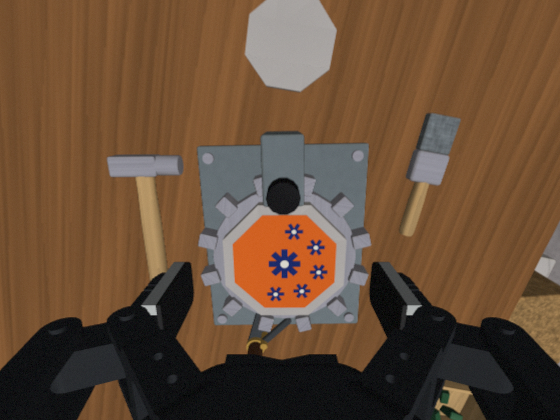

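The wrist view shows the knob at (284,196), the plate centre at (284,264) and the handle low at about (257,350). The octagon and its flowers line up with the bracket.

```bash
python3 -c "
from h import *
import pickle
c=pickle.load(open('w1.pkl','rb'))
k=ray('w',(284,196),c);m=ray('w',(284.5,264),c)
print(tri([k,ray('top',(318.2,221.4)),ray('side',(296.4,225.7))]),tri([m,ray('top',(349.3,215.7)),ray('side',(316.4,263.6))]))
for z in (124,130,137):print(k[0]+k[1]*(z-k[0][2])/k[1][2])
wd((554.5,34.5,104,12.8))
"
```

```text
[554.4  34.3 121.3] [577.2 -65.1  61.6]
[555.15101071  35.53483009 124.        ]
[554.7840895   37.02846636 130.        ]
[554.35601476  38.77104202 137.        ]
t 2.02 pos [553.6  33.7 260.2] ydir 12.5 F [-0.2  1.4 -0. ] w 85.4
(554.5, 34.5, 104, 12.8) [  0.6   1.5 156.2] az -0.005
```

{"name": "play_rows", "arguments": {
  "deltas": [0,1.5,55,0,0,0,1,0,1.5,105,0,0,0,1,0,1.5,140,0,0,0,1,0,1.5,154,0,0,0,1,0,1.5,154,0,0,0,0.1,0,1.5,154,0,0,0,0.1,0,1.5,154,0,0,0,0.1,0,1.5,154,0,0,0,0.1,0,1.5,154,0,0,0,0.1]
}}

```text
clock: 3.15
eef_pos: [554.2, 35.3, 108.8]
tool_rot: [-3.14, -0.001, 1.792]
force: [-4.7, -0.3, 9.3]
width: 30.5
gripper_force: 58.9
```

{"name": "play_rows", "arguments": {
  "deltas": [0,0,-10,0,0,0,0.1,0,0,-20,0,0,0,0.1,0,0,-29,0,0,0,0.1,0,0,-36,0,0,0,0.1,0,0,-39,0,0,0,0.1,0,0,-39,0,0,0,0.1,0,0,-39,0,0,0,0.1,0,0,-39,0,0,0,0.1]
}}

```text
clock: 4.15
eef_pos: [554.1, 35.4, 144.2]
tool_rot: [-3.138, 0.0, 1.792]
force: [-0.8, -1.3, -26.4]
width: 29.9
gripper_force: 63.9
```

{"name": "play_rows", "arguments": {
  "deltas": [0,0,0,0,0,0,1,0,0,0,0,0,0,1,0,0,0,0,0,0,1,0,0,-30,0,0,0,1,0,0,-70,0,0,0,1,0,0,-80,0,0,0,1]
}}

```text
clock: 4.9
eef_pos: [557.6, 35.5, 229.6]
tool_rot: [3.135, 0.001, 1.792]
force: [0.8, -0.3, -0.8]
width: 85.4
gripper_force: 0.0
```

```bash
python3 -c "
from h import *
wd((567.5,-226,225,-3),(567.5,-226,150,-3))"
```

```text
t 4.9 pos [557.6  35.5 229.6] ydir 12.7 F [ 0.8 -0.3 -0.8] w 85.4
(567.5, -226, 225, -3) [-257.3  -47.7    4.4] az 0.273
(567.5, -226, 150, -3) [-257.3  -48.2   79.4] az 0.273
```

{"name": "play_rows", "arguments": {
  "deltas": [-50,-9,0,0,0,0.06,1,-105,-20,0,0,0,0.12,1,-160,-30,0,0,0,0.18,1,-215,-40,0,0,0,0.24,1,-257,-48,5,0,0,0.27,1,-257,-48,5,0,0,0.27,1]
}}

```text
clock: 5.65
eef_pos: [563.6, -230.6, 221.1]
tool_rot: [-3.141, 0.003, 1.515]
force: [0.1, 1.0, 0.5]
width: 85.3
gripper_force: 0.0
```

```bash
python3 -c "
from h import *
import cv2,pickle
wd((567.5,-226,83,-3));c=camera_info('wrist');im=get_image('wrist');cv2.imwrite('pics/w2.png',im[:,:,::-1]);pickle.dump(c,open('w2.pkl','wb'))"
```

```text
t 5.65 pos [ 563.6 -230.6  221.1] ydir -3.2 F [0.1 1.  0.5] w 85.3
(567.5, -226, 83, -3) [  5.2   3.6 138.1] az -0.003
```

View pics/w2.png

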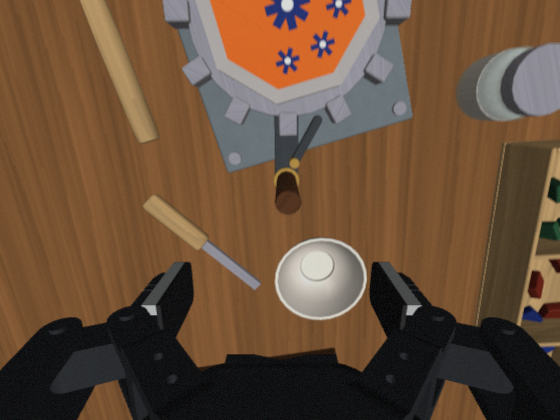

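Handle top at (288,200), its collar at (287,178). The bowl is clear behind it.

```bash
python3 -c "
from h import *
import pickle
c=pickle.load(open('w2.pkl','rb'))
k=ray('w',(288,200),c)
print(tri([k,ray('top',(408.6,217.1)),ray('side',(341.8,293.2))]))
for z in (125,):print(k[0]+k[1]*(z-k[0][2])/k[1][2])
wd((568,-225,83,-3))
"
```

```text
[ 569.  -224.4  121.4]
[ 569.41310834 -220.38955905  125.        ]
t 5.7 pos [ 564.3 -227.4  220.9] ydir -3.0 F [-1.1  0.8 -0.2] w 85.8
(568, -225, 83, -3) [  2.6   3.7 137.9] az 0.0
```

{"name": "play_rows", "arguments": {
  "deltas": [3,4,50,0,0,0,1,3,4,100,0,0,0,1,3,4,130,0,0,0,1,3,4,138,0,0,0,1,3,4,138,0,0,0,0.3,3,4,138,0,0,0,0.3,3,4,138,0,0,0,0.3,3,4,138,0,0,0,0.3]
}}

```text
clock: 6.7
eef_pos: [569.5, -223.0, 84.1]
tool_rot: [3.14, 0.0, 1.522]
force: [-0.2, -0.7, -0.0]
width: 25.4
gripper_force: 0.0
```

```bash
cat >> h.py <<'E'
C=np.array([576.5,-65])
def arc(angs,r=160.5,z=83):
    wd(*[(*(C+r*np.array([np.cos(np.radians(a)),np.sin(np.radians(a))])).round(1),z,a+90) for a in angs])
E
python3 -c "
from h import *
arc([-93,-88,-83,-78,-73,-68,-63,-60,-57,-55])"
```

```text
t 6.7 pos [ 569.5 -223.    84.1] ydir -2.8 F [-0.2 -0.7 -0. ] w 25.4
(np.float64(568.1), np.float64(-225.3), 83, -3) [-2.3 -1.3  1.1] az 0.003
(np.float64(582.1), np.float64(-225.4), 83, 2) [-1.7 12.7  1.1] az -0.084
(np.float64(596.1), np.float64(-224.3), 83, 7) [ 0.  26.7  1.1] az -0.171
(np.float64(609.9), np.float64(-222.0), 83, 12) [ 3.  40.3  1.1] az -0.258
(np.float64(623.4), np.float64(-218.5), 83, 17) [ 7.2 53.6  1.2] az -0.346
(np.float64(636.6), np.float64(-213.8), 83, 22) [12.5 66.6  1.2] az -0.433
(np.float64(649.4), np.float64(-208.0), 83, 27) [18.9 79.1  1.2] az -0.52
(np.float64(656.8), np.float64(-204.0), 83, 30) [23.3 86.3  1.2] az -0.573
(np.float64(663.9), np.float64(-199.6), 83, 33) [28.  93.2  1.2] az -0.625
(np.float64(668.6), np.float64(-196.5), 83, 35) [31.4 97.7  1.2] az -0.66
```

{"name": "play_rows", "arguments": {
  "deltas": [-1.7,12.7,0,0,0,-0.084,0.3,0,26.7,0,0,0,-0.17,0.3,3,40.3,0,0,0,-0.258,0.3,7.2,53.6,0,0,0,-0.346,0.3,12.5,66.6,0,0,0,-0.433,0.3,18.9,79,0,0,0,-0.52,0.3,23.3,86.3,0,0,0,-0.573,0.3,25.6,89.7,0,0,0,-0.6,0.3,25.6,89.7,0,0,0,-0.6,0.3]
}}

```text
clock: 7.82
eef_pos: [660.1, -202.4, 83.4]
tool_rot: [3.141, 0.001, 2.121]
force: [-1.4, -1.8, 0.4]
width: 25.4
gripper_force: 1.1
```

```bash
python3 -c "
from h import *
arc([-58,-57,-56,-55,-54])"
```

```text
t 7.83 pos [ 660.1 -202.4   83.4] ydir 31.5 F [-1.4 -1.8  0.4] w 25.4
(np.float64(661.6), np.float64(-201.1), 83, 32) [0.3 1.9 0.4] az -0.008
(np.float64(663.9), np.float64(-199.6), 83, 33) [0.4 4.7 0.4] az -0.026
(np.float64(666.3), np.float64(-198.1), 83, 34) [0.4 7.5 0.4] az -0.043
(np.float64(668.6), np.float64(-196.5), 83, 35) [ 0.5 10.3  0.4] az -0.061
(np.float64(670.8), np.float64(-194.8), 83, 36) [ 0.8 13.1  0.4] az -0.078
```

{"name": "play_rows", "arguments": {
  "deltas": [0,2,0,0,0,-0.01,0.3,0,4,0,0,0,-0.025,0.3,0,5,0,0,0,-0.025,0.3]
}}

```text
clock: 8.2
eef_pos: [664.3, -199.7, 83.4]
tool_rot: [-3.142, 0.001, 2.147]
force: [-1.8, -4.0, 1.1]
width: 25.8
gripper_force: 2.0
```

{"name": "play_rows", "arguments": {
  "deltas": [0,2,0,0,0,-0.01,0.3,0,4,0,0,0,-0.025,0.3,0,4,0,0,0,-0.025,0.3]
}}

```text
clock: 8.57
eef_pos: [664.5, -199.3, 83.3]
tool_rot: [-3.136, -0.002, 2.17]
force: [-7.4, -5.7, 4.7]
width: 25.8
gripper_force: 5.1
```

{"name": "play_rows", "arguments": {
  "deltas": [0,3,0,0,0,0,0.3,0,3,0,0,0,0,0.3]
}}

```text
clock: 8.82
eef_pos: [664.5, -199.3, 83.2]
tool_rot: [-3.132, -0.003, 2.169]
force: [-12.6, -6.9, 7.5]
width: 25.6
gripper_force: 7.6
```

```bash
python3 -c "
from h import *
import cv2
arc([-58,-65,-72,-79,-86,-92,-96,-97,-98,-99])
print(read_state()['torque'])
o=[get_image('top')[165:270,290:430],get_image('side')[205:310,250:390]]
cv2.imwrite('pics/s1.png',cv2.resize(np.hstack(o)[:,:,::-1],None,fx=2.8,fy=2.8,interpolation=2))"
```

```text
t 8.82 pos [ 664.5 -199.3   83.2] ydir 34.3 F [-12.6  -6.9   7.5] w 25.6
(np.float64(661.6), np.float64(-201.1), 83, 32) [ 0.1 -3.4  0.2] az 0.04
(np.float64(644.3), np.float64(-210.5), 83, 25) [  2.1 -23.    0.4] az 0.162
(np.float64(626.1), np.float64(-217.6), 83, 18) [  6.5 -42.    0.6] az 0.284
(np.float64(607.1), np.float64(-222.6), 83, 11) [ 13.1 -60.5   0.8] az 0.406
(np.float64(587.7), np.float64(-225.1), 83, 4) [ 21.9 -78.    1. ] az 0.528
(np.float64(570.9), np.float64(-225.4), 83, -2) [ 31.1 -92.    1.2] az 0.633
(np.float64(559.7), np.float64(-224.6), 83, -6) [  38.1 -100.8    1.3] az 0.703
(np.float64(556.9), np.float64(-224.3), 83, -7) [  39.9 -103.     1.3] az 0.72
(np.float64(554.2), np.float64(-223.9), 83, -8) [  41.8 -105.     1.4] az 0.738
(np.float64(551.4), np.float64(-223.5), 83, -9) [  43.7 -107.     1.4] az 0.755
[-1.65567734  2.60100677 -0.01463087]
```

View pics/s1.png

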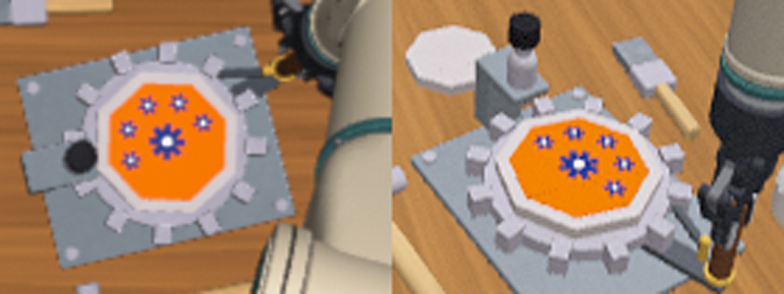

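The picture shows the plunger up and the table one pitch on (outer flower from (207,143) to (202,121)), with the lever at its far stop. I'll bring it back now.

{"name": "play_rows", "arguments": {
  "deltas": [0,-10,0,0,0,0.04,0.3,2,-29,0,0,0,0.16,0.3,6.5,-48,0,0,0,0.28,0.3,13,-67,0,0,0,0.4,0.3,22,-84,0,0,0,0.53,0.3,31,-98,0,0,0,0.63,0.3,35,-103,0,0,0,0.67,0.3,38,-107,0,0,0,0.7,0.3,38,-107,0,0,0,0.7,0.3]
}}

```text
clock: 10.05
eef_pos: [560.6, -223.8, 83.3]
tool_rot: [3.141, -0.001, 1.473]
force: [1.3, -0.6, 0.4]
width: 25.8
gripper_force: 0.1
```

```bash
python3 -c "
from h import *
arc([-96,-97,-98,-99])"
```

```text
t 10.05 pos [ 560.6 -223.8   83.3] ydir -5.6 F [ 1.3 -0.6  0.4] w 25.8
(np.float64(559.7), np.float64(-224.6), 83, -6) [-0.9 -0.8  0.3] az 0.007
(np.float64(556.9), np.float64(-224.3), 83, -7) [-0.9 -3.6  0.3] az 0.024
(np.float64(554.2), np.float64(-223.9), 83, -8) [-0.8 -6.3  0.3] az 0.042
(np.float64(551.4), np.float64(-223.5), 83, -9) [-0.6 -9.2  0.3] az 0.059
```

{"name": "play_rows", "arguments": {
  "deltas": [0,-3,0,0,0,0.02,0.3,0,-5,0,0,0,0.03,0.3,0,-5,0,0,0,0.03,0.3]
}}

```text
clock: 10.42
eef_pos: [560.2, -223.6, 83.4]
tool_rot: [3.133, 0.001, 1.443]
force: [11.3, 0.4, -6.4]
width: 25.4
gripper_force: 5.3
```

```bash
python3 -c "
from h import *
arc([-91,-85,-79,-73,-67,-62,-59,-56.8])"
```

```text
t 10.43 pos [ 560.2 -223.6   83.4] ydir -7.3 F [11.3  0.4 -6.4] w 25.4
(np.float64(573.7), np.float64(-225.5), 83, -1) [-0.1 13.6  0.5] az -0.11
(np.float64(590.5), np.float64(-224.9), 83, 5) [ 2.6 30.2  0.7] az -0.215
(np.float64(607.1), np.float64(-222.6), 83, 11) [ 7.  46.3  0.8] az -0.319
(np.float64(623.4), np.float64(-218.5), 83, 17) [13.1 62.   0.9] az -0.424
(np.float64(639.2), np.float64(-212.7), 83, 23) [20.9 76.9  1. ] az -0.529
(np.float64(651.9), np.float64(-206.7), 83, 28) [28.4 88.7  1.1] az -0.616
(np.float64(659.2), np.float64(-202.6), 83, 31) [33.4 95.5  1.2] az -0.669
(np.float64(664.4), np.float64(-199.3), 83, 33.2) [ 37.4 100.2   1.2] az -0.707
```

{"name": "play_rows", "arguments": {
  "deltas": [0,18.6,0,0,0,-0.11,0.3,2.6,35,0,0,0,-0.215,0.3,7,51.3,0,0,0,-0.32,0.3,13,67,0,0,0,-0.424,0.3,21,82,0,0,0,-0.53,0.3,28.4,93.7,0,0,0,-0.616,0.3,33.4,100.5,0,0,0,-0.67,0.3,37.4,105.2,0,0,0,-0.707,0.3,41,109.5,0,0,0,-0.707,0.3,41,109.5,0,0,0,-0.707,0.3]
}}

```text
clock: 11.68
eef_pos: [665.2, -200.6, 82.7]
tool_rot: [-3.134, -0.001, 2.146]
force: [-8.2, -5.2, 2.8]
width: 25.7
gripper_force: 5.1
```

```bash
python3 -c "
from h import *
arc([-58,-65,-72,-79,-86,-92,-95.9])"
```

```text
t 11.68 pos [ 665.2 -200.6   82.7] ydir 33.0 F [-8.2 -5.2  2.8] w 25.7
(np.float64(661.6), np.float64(-201.1), 83, 32) [ 1.5 -3.3 -0.2] az 0.017
(np.float64(644.3), np.float64(-210.5), 83, 25) [  3.1 -23.   -0.1] az 0.139
(np.float64(626.1), np.float64(-217.6), 83, 18) [  7.  -42.1   0.1] az 0.261
(np.float64(607.1), np.float64(-222.6), 83, 11) [ 13.2 -60.8   0.2] az 0.383
(np.float64(587.7), np.float64(-225.1), 83, 4) [ 21.6 -78.4   0.4] az 0.506
(np.float64(570.9), np.float64(-225.4), 83, -2) [ 30.5 -92.7   0.5] az 0.61
(np.float64(560.0), np.float64(-224.6), 83, -5.900000000000006) [  37.1 -101.4    0.6] az 0.678
```

{"name": "play_rows", "arguments": {
  "deltas": [1,-8,0,0,0,0.02,0.3,3,-28,0,0,0,0.14,0.3,7,-47,0,0,0,0.26,0.3,13,-66,0,0,0,0.38,0.3,21.6,-83.4,0,0,0,0.506,0.3,30.5,-97.7,0,0,0,0.61,0.3,37,-106.4,0,0,0,0.68,0.3,40,-110,0,0,0,0.68,0.3,40,-110,0,0,0,0.68,0.3]
}}

```text
clock: 12.8
eef_pos: [560.3, -223.4, 84.0]
tool_rot: [3.132, 0.001, 1.471]
force: [7.6, -0.6, -5.5]
width: 25.9
gripper_force: 3.9
```

```bash
python3 -c "
from h import *
arc([-91,-85,-79,-73,-67,-62,-59,-56.8])"
```

```text
t 12.8 pos [ 560.3 -223.4   84. ] ydir -5.7 F [ 7.6 -0.6 -5.5] w 25.9
(np.float64(573.7), np.float64(-225.5), 83, -1) [-0.7 13.5  1.1] az -0.083
(np.float64(590.5), np.float64(-224.9), 83, 5) [ 1.5 30.1  1.3] az -0.187
(np.float64(607.1), np.float64(-222.6), 83, 11) [ 5.5 46.4  1.4] az -0.292
(np.float64(623.4), np.float64(-218.5), 83, 17) [11.2 62.2  1.6] az -0.397
(np.float64(639.2), np.float64(-212.7), 83, 23) [18.5 77.4  1.7] az -0.501
(np.float64(651.9), np.float64(-206.7), 83, 28) [25.8 89.4  1.8] az -0.589
(np.float64(659.2), np.float64(-202.6), 83, 31) [30.6 96.3  1.9] az -0.641
(np.float64(664.4), np.float64(-199.3), 83, 33.2) [ 34.4 101.1   1.9] az -0.679
```

Back on the rest stop. Now the third stroke.

{"name": "play_rows", "arguments": {
  "deltas": [-0.7,17.5,0,0,0,-0.083,0.3,1.5,34,0,0,0,-0.187,0.3,5.5,50.4,0,0,0,-0.292,0.3,11.2,66.2,0,0,0,-0.397,0.3,18.5,81.4,0,0,0,-0.5,0.3,25.8,93.4,0,0,0,-0.589,0.3,30.6,100.3,0,0,0,-0.64,0.3,34.4,105,0,0,0,-0.68,0.3,38,109.5,0,0,0,-0.68,0.3,38,109.5,0,0,0,-0.68,0.3]
}}

```text
clock: 14.05
eef_pos: [664.8, -199.8, 83.2]
tool_rot: [-3.136, -0.001, 2.147]
force: [-8.6, -4.9, 5.6]
width: 25.7
gripper_force: 4.8
```

```bash
python3 -c "
from h import *
arc([-58,-65,-72,-79,-86,-92,-95.9])"
```

```text
t 14.05 pos [ 664.8 -199.8   83.2] ydir 33.0 F [-8.6 -4.9  5.6] w 25.7
(np.float64(661.6), np.float64(-201.1), 83, 32) [ 0.6 -3.3  0.3] az 0.017
(np.float64(644.3), np.float64(-210.5), 83, 25) [  2.2 -23.    0.4] az 0.139
(np.float64(626.1), np.float64(-217.6), 83, 18) [  6.1 -42.1   0.5] az 0.262
(np.float64(607.1), np.float64(-222.6), 83, 11) [ 12.3 -60.8   0.6] az 0.384
(np.float64(587.7), np.float64(-225.1), 83, 4) [ 20.7 -78.4   0.7] az 0.506
(np.float64(570.9), np.float64(-225.4), 83, -2) [ 29.6 -92.6   0.8] az 0.611
(np.float64(560.0), np.float64(-224.6), 83, -5.900000000000006) [  36.2 -101.4    0.9] az 0.679
```

{"name": "play_rows", "arguments": {
  "deltas": [1,-8,0,0,0,0.02,0.3,2.5,-28,0,0,0,0.14,0.3,6.5,-47,0,0,0,0.26,0.3,12.5,-66,0,0,0,0.38,0.3,21,-83.4,0,0,0,0.506,0.3,30,-97.7,0,0,0,0.61,0.3,36.5,-106.4,0,0,0,0.68,0.3,39.5,-110,0,0,0,0.68,0.3,39.5,-110,0,0,0,0.68,0.3,35.5,-105,0,0,0,0.68,0.3]
}}

```text
clock: 15.3
eef_pos: [562.3, -223.8, 83.5]
tool_rot: [3.139, -0.001, 1.47]
force: [-0.1, 0.9, -0.5]
width: 25.7
gripper_force: 0.0
```

{"name": "play_rows", "arguments": {
  "deltas": [0,0,0,0,0,0,1,0,0,0,0,0,0,1,0,0,0,0,0,0,1,0,0,-50,0,0,0,1,0,0,-110,0,0,0,1,0,0,-150,0,0,0,1,0,0,-150,0,0,0,1]
}}

```text
clock: 16.18
eef_pos: [562.3, -226.2, 236.9]
tool_rot: [3.135, 0.002, 1.468]
force: [-0.5, -1.0, -0.6]
width: 85.5
gripper_force: 0.0
```

```bash
python3 -c "
from h import *
wd((554.5,35,235,12.7))"
```

```text
t 16.18 pos [ 562.3 -226.2  236.9] ydir -5.9 F [-0.5 -1.  -0.6] w 85.5
(554.5, 35, 235, 12.7) [259.  -34.4   1.3] az -0.324
```

{"name": "play_rows", "arguments": {
  "deltas": [55,-7,0,0,0,-0.08,1,110,-14,0,0,0,-0.16,1,165,-21,0,0,0,-0.24,1,220,-29,0,0,0,-0.32,1,259,-34.4,0,0,0,-0.324,1,259,-34.4,0,0,0,-0.324,1]
}}

```text
clock: 16.92
eef_pos: [551.6, 40.8, 231.8]
tool_rot: [-3.139, -0.003, 1.8]
force: [0.0, -0.3, 0.1]
width: 85.4
gripper_force: 0.0
```

```bash
python3 -c "
from h import *
import cv2
wd((554.5,35,143,12.7))
o=[get_image('top')[165:270,290:430],get_image('side')[205:310,250:390]]
cv2.imwrite('pics/s2.png',cv2.resize(np.hstack(o)[:,:,::-1],None,fx=2.8,fy=2.8,interpolation=2))"
```

```text
t 16.93 pos [551.6  40.8 231.8] ydir 13.1 F [ 0.  -0.3  0.1] w 85.4
(554.5, 35, 143, 12.7) [-6.6  1.8 88.8] az 0.007
```

View pics/s2.png

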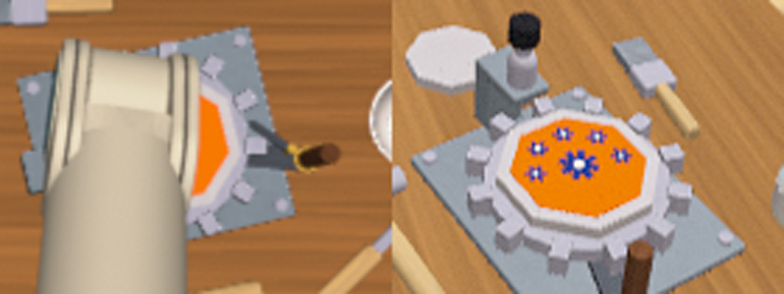

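The side view shows the flowers turned 90° in all, the plunger up at (522,45) and the lever handle back at rest. Next is the knob.

```bash
python3 -c "
from h import *
wd((554.5,35,143,12.7))"
```

```text
t 17.02 pos [552.1  35.9 232.5] ydir 12.7 F [ 0.5 -0.5  0.5] w 85.2
(554.5, 35, 143, 12.7) [-1.4  2.3 89.5] az 0.001
```

{"name": "play_rows", "arguments": {
  "deltas": [-1,2,45,0,0,0,1,-1,2,80,0,0,0,1,-1,2,89,0,0,0,1,-1,2,89,0,0,0,1,-1,2,89,0,0,0,0.1,-1,2,89,0,0,0,0.1,-1,2,89,0,0,0,0.1,-1,2,89,0,0,0,0.1,-1,2,89,0,0,0,0.1]
}}

```text
clock: 18.15
eef_pos: [554.1, 35.6, 144.4]
tool_rot: [-3.14, -0.0, 1.793]
force: [-3.4, -0.8, 2.5]
width: 30.3
gripper_force: 59.1
```

{"name": "play_rows", "arguments": {
  "deltas": [0,0,6,0,0,0,0.1,0,0,12,0,0,0,0.1,0,0,18,0,0,0,0.1,0,0,24,0,0,0,0.1,0,0,30,0,0,0,0.1,0,0,35,0,0,0,0.1,0,0,37,0,0,0,0.1,0,0,37,0,0,0,0.1,0,0,37,0,0,0,0.1]
}}

```text
clock: 19.27
eef_pos: [554.3, 35.5, 110.3]
tool_rot: [3.142, -0.002, 1.792]
force: [-12.0, -1.2, 33.7]
width: 30.2
gripper_force: 62.4
```

{"name": "play_rows", "arguments": {
  "deltas": [0,0,2,0,0,0,0.1,0,0,3,0,0,0,0.1,0,0,3,0,0,0,0.1]
}}

```text
clock: 19.65
eef_pos: [554.4, 35.6, 110.1]
tool_rot: [3.14, -0.003, 1.792]
force: [-18.3, -0.4, 57.5]
width: 30.1
gripper_force: 64.9
```

{"name": "play_rows", "arguments": {
  "deltas": [0,0,-4,0,0,0,0.1,0,0,-4,0,0,0,1,0,0,-4,0,0,0,1,0,0,-4,0,0,0,1,0,0,-50,0,0,0,1,0,0,-110,0,0,0,1,0,0,-160,0,0,0,1,0,0,-160,0,0,0,1]
}}

```text
clock: 20.65
eef_pos: [558.0, 35.6, 268.0]
tool_rot: [3.133, 0.001, 1.793]
force: [1.2, -0.5, -0.7]
width: 85.7
gripper_force: 0.0
```

```bash
python3 -c "
from h import *
import cv2
a=cv2.imread('pics/side0.png')[205:310,250:390];b=get_image('side')[205:310,250:390,::-1]
cv2.imwrite('pics/s3.png',cv2.resize(np.hstack([a,b]),None,fx=2.8,fy=2.8,interpolation=2))
print(np.abs(a[8:60,35:62].astype(int)-b[8:60,35:62]).mean())
wd()"
```

```text
6.453228869895536
t 20.7 pos [556.3  35.9 265.7] ydir 12.7 F [ 0.2 -0.4 -0.3] w 85.5
```

View pics/s3.png

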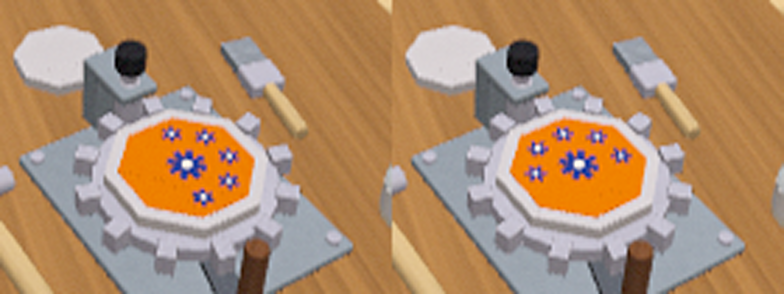

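The knob is at its start height (523,58), the table is 90° on, the lever is at rest and the gripper is clear. Handing in.

```bash
python3 -c "
from cell import *
print(finish_job())"
```

```text
the job is handed in; nothing more can be done
None
```

I turned the table three teeth on, locked it with the plunger fully home, left the lever at rest and the gripper clear, and handed the job in at about 21 s; the hand-in returned no verdict.

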